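# Set up the fold-up light panel and hold it upright

## Robot

A 6-joint arm with a two-finger parallel gripper is mounted at the origin on the work surface. World frame = base frame: x ahead of the robot, y to its left, z up, the work surface at z = 0. Lengths are in m, angles in rad, forces in N, time in s.
With the tool pointing down it reaches from about 0.275 to 0.825 m from the base axis. Payload 4.9 kg.
Tool frame: the origin (TCP) lies midway between the tips of the shut fingers; the grasp point (between the pads) lies 19 mm behind it (grip_point_offset is the distance from the TCP to the grasp point, in m); z points along the fingers, x is the direction in which the jaws open and shut, and the axes are right-handed (so a half turn about z gives the same grasp; the last joint's range is limited). The gripper opens to 85 mm and grips with 20 to 120 N. Pads are 22 mm wide; open, the fingers measure 114 mm over their backs; the gripper's body (76 mm by 85 mm) begins 54 mm behind the grasp point. The pads swing forward as they close: fully open they stand 13 mm farther back than shut.
Start: joints at [1.198, 0.326, -0.193, 1.052, 0, 1.437], TCP at [0.13, 0.534, 0.231] pointing down, gripper open.
Joint ranges: [-2.65, 2.65], [-0.97, 1.79], [-1.3, 1.35], [-1.93, 2.1], [-1.47, 1.37], [-3.14, 3.14]. Speed limits (rad/s): [2.57, 2.57, 3.14, 3.14, 3.14, 3.14].

## Interface

Orientations are given as a rotation vector (axis times angle).
In Python, from cell import * gives the robot as it stands. Calls block until the motion is done:
- movep(position, orientation): joint-space move of the TCP to a pose.
- move_l(position, velocity=0.15, rot=None, until_force=None): straight line of the TCP; rot=None keeps the orientation; velocity is the mean speed in m/s. With until_force (N) it stops when the force on the tool has changed by that much, and returns True; else False.
- set_joints(angles): joint-space move.
- let_go() and grab(newtons=None): open the fingers fully, or close them until they stop; newtons is the grip in N (None keeps the last).
- sleep(seconds).
- ik(position, orientation): joint angles nearest the present ones, or None.
- get_state(): the state.
- grab_frame(name): name is "scene" or "top" or "wrist"; returns a dict with "img" (480x640x3 uint8, red, green, blue), "fx", "fy", "cx", "cy" (pixels), "cam_to_world" (4x4, takes a point from camera to world coordinates); the wrist camera has in their place "T_tool_cam" (4x4, takes a point from camera to tool coordinates, whose origin is the TCP and whose axes are the tool frame's). Camera axes: x right, y down, z forward; pixel columns grow to the right and rows downward; lengths in m; the calibration is good to about 2 mm. A picture is of the moment at which its call begins: read the wrist's pose just before it. There is no depth.
A pose or a line that the arm cannot do raises MotionError and nothing moves.
- sign_off(): hands the job in, once; it reports no verdict.
Trained networks look in the newest picture that a camera, given by its name, has taken for a name from the list of things; names that differ only in an ending like _2 or _b are one class to them, and where a whole thing is asked for, a point or a joint stands for the part that bears it (a point fixed in the world has none). Each returns a list of dicts, best first, with "score" (0 to 1); they miss things now and then, are a little off and sometimes report something else, mostly with a low value. They report only what shows in the picture. A call takes as long as a camera call.
- spot_in(camera, name): "centre" ([column, row] in pixels, amid what is visible of it).
- silhouettes(camera, name): "mask" (480x640 bool, what is visible of it) and "centre" ([column, row] in pixels, amid what is visible of it).
- tip_of(camera, name): "centre" ([column, row] in pixels: a listed point, or the origin of a listed thing).
The state is a dict: "clock": time; "q": joint angles; "joint_velocities": joint speeds; "tau": joint torques, N m; "position": TCP position; "eef_rot": TCP orientation; "contact_force": force on the tool from outside, world axes, zero at the start; "wrist_torque": the same for the moment, N m; "finger_gap": opening from 0.0 (shut) to 1.0 (fully open).
Only numpy, scipy, OpenCV 4.12 (cv2) and the standard library are available. Lean on these libraries where they do the work, as an engineer would, in place of code of your own. Each camera call takes 0.05 s, during which the arm holds its last target. There are 200 camera calls.

## Task

Set up the light panel on the lab bench: turn the black lock collar on its base clockwise until the orange lug points at the green locked mark, and only then flip the orange kickstand over centre until it is fully down. After that, raise the front-heavy panel upright by its steel top bar and finish while still holding it there, because it falls forward again if let go; leave the other things on the bench where they are.

Things in the scene. Friction and masses are not known exactly. Their poses are not given: they have to be found in the camera images.
- base: Grey cast base, fixed to the bench, 14 mm thick, about 130 x 345 mm. Origin at bench height. z up, -x is the front, roughly towards the robot; yaw varies. The panel's tilt hinge line is parallel to base y, at base x = 0, z = 40 mm; the panel's middle is at base y = +40 mm.
- panel: Light panel, 160 mm wide, 12 thick, front-heavy, about 0.8 kg. Origin mid-width on its hinge line; z runs up the panel, y along the hinge (as base y), x out of its back. Starts leaning 0.6 rad to base -x on a stop; upright = z vertical; a stop ends travel 0.04 rad past upright. Falls forward when let go. At the top bar, lifting it takes about 4 N, holding it upright about 2 N.
- panel_bar (a point): Middle of the panel's round steel top bar: 14 mm diameter, 140 mm long between the side posts, along the panel's y axis, 200 mm from the hinge line. It can turn between finger pads. Panel and lamp housing end 43 mm below the bar's centre, leaving an open gap for fingers. Axes as the panel's.
- kickstand (a joint): Angle of the orange kickstand about its pivot, rad: 0 folded up along the panel's +y side (the start), growing as the foot swings up and over towards base +x (positive turn about the panel's y); 2.35 at its stop, fully down. Its heavy foot carries it over centre: with the panel leaning it falls back to 0 below 0.6 and on to 2.35 above. Flipping takes about 1 N at the foot.
- kickstand_foot (a point): Grip point on the kickstand's foot: a black rubber round bar, 16 mm diameter, along the panel's y axis, sticking out to +y from the leg's end. On the bar's axis, 128 mm from the pivot axis, 33 mm outboard of the leg's outer face; the bar ends 21 mm further out. Axes turn with the leg: z from pivot to foot.
- kickstand_pivot (a point): Point on the kickstand's pivot axis (parallel to the panel's y), level in y with the foot's grip point: 60 mm up the panel from the hinge line, 137 mm to +y of the panel's middle. The leg (11 x 8 mm bar) lies 37 mm to -y of this point. Axes as the panel's.
- collar (a joint): Angle of the black lock collar about its vertical axis, rad, growing clockwise seen from above; it can turn from 0 to 1.6, starts between 0 and 0.35 and stays where it is left. Locked at 1.20, where the lug with the orange top points at the green mark (towards base -x).
- collar_grip (a point): On the lock collar's vertical axis, 40 mm above the bench, at base x +40, y -170 mm. Black ring, 42 mm diameter, round a steel post (top at 56 mm), with two upright lugs along the point's x axis (orange-topped one at -x): flat outer faces 48 mm apart, 22 mm wide, 16 to 52 mm above the bench. Turning takes 0.06 N m. Axes turn with the collar.
- well_plate: White multi-well plate, 127 x 85 x 14 mm, lying flat. Bystander, loose; leave it alone. Origin at the centre of its underside.
- beaker: Glass beaker, 60 mm diameter, 75 mm high. Bystander, loose; leave it alone. Origin at the centre of its underside.
- reagent: Amber reagent bottle with black cap, 60 mm diameter, 130 mm high. Bystander, loose; leave it alone. Origin at the centre of its underside.
- sample_jar: Small jar with yellow cap, 52 mm diameter, 65 mm high. Bystander, loose; leave it alone. Origin at the centre of its underside.
- pen: Blue marker pen, 110 mm long, 11 mm thick, lying. Bystander, loose; leave it alone. Origin at the centre of its underside.
- petri_dish: Clear petri dish, 92 mm diameter, 15 mm high. Bystander, loose; leave it alone. Origin at the centre of its underside.
- tip_box: Blue pipette-tip box, 120 x 85 x 62 mm. Bystander, loose; leave it alone. Origin at the centre of its underside.

How it is judged:
By the outcome, as a careful person would: the job done as asked, in the order asked, and still so for the second after the job is handed in, while the arm keeps its last pose, push and grip.
It also fails if it takes over 72 s, if anything falls off the work surface, if the arm or the gripper's body presses on something with over 40 N, if the wrist force passes 120 N, or if a joint passes its speed limit or range.

## Working session

There is one attempt and no reset: what is moved stays moved. The work goes in short steps, each a Python script; the robot and the scene stay as the last script left them, time stands still between calls to the robot, and variables do not carry over. Pictures are saved under pics/ and viewed, about 8 in all and at most 12, crops included, and the job is handed in when it is done.

```bash
mkdir -p pics; ls; python3 - <<'E'
from cell import *
import cv2,numpy as np
s=get_state();print(s['clock'],s['position'],s['eef_rot'])
for c in ['scene','top']:
    f=grab_frame(c);cv2.imwrite(f'pics/{c}0.png',f['img'][:,:,::-1])
    print(c,f['fx'],f['cx'],f['cy'],np.round(f['cam_to_world'],4).tolist())
    for n in ['panel_bar','kickstand_foot','kickstand_pivot','collar_grip','base','panel']:
        print(n,[(np.round(d['centre'],1).tolist(),round(d['score'],2)) for d in tip_of(c,n)][:2])
    for n in ['well_plate','beaker','reagent','sample_jar','pen','petri_dish','tip_box']:
        print(n,[(np.round(d['centre'],1).tolist(),round(d['score'],2)) for d in tip_of(c,n)][:1])
f=grab_frame('wrist');print(f['fx'],f['T_tool_cam'].tolist())
E
```

```text
pics
0.0 [0.12987541 0.53386795 0.23050764] [ 2.46960475e+00  1.94047675e+00 -2.25069001e-03]
scene 618.4514648156519 318.9260628780322 243.0603089688993 [[-0.8569, 0.3549, -0.3738, 1.2013], [0.5154, 0.6006, -0.6113, 1.1], [0.0075, -0.7164, -0.6976, 1.3898], [0.0, 0.0, 0.0, 1.0]]
panel_bar [([337.3, 221.8], 0.94), ([324.7, 227.0], 0.35)]
kickstand_foot []
kickstand_pivot [([339.7, 288.4], 0.61)]
collar_grip [([257.3, 240.5], 0.64)]
base [([296.2, 278.1], 0.89)]
panel [([306.1, 282.5], 0.69)]
well_plate [([321.9, 226.9], 0.79)]
beaker [([263.1, 195.0], 0.67)]
reagent [([380.2, 409.1], 0.94)]
sample_jar [([429.0, 356.4], 0.95)]
pen [([361.3, 277.3], 0.65)]
petri_dish [([255.5, 241.7], 0.61)]
tip_box [([215.9, 206.8], 0.86)]
top 606.1002718133662 316.7381216298501 224.32246108348178 [[-0.0052, -0.9921, 0.1256, 0.3621], [-0.9997, 0.0083, 0.0245, 0.0032], [-0.0253, -0.1254, -0.9918, 1.5108], [0.0, 0.0, 0.0, 1.0]]
panel_bar []
kickstand_foot [([262.4, 246.6], 0.59), ([338.0, 206.9], 0.47)]
kickstand_pivot [([267.6, 217.3], 0.77)]
collar_grip [([409.6, 182.8], 0.6), ([140.7, 192.7], 0.45)]
base [([335.0, 207.7], 0.88)]
panel [([321.8, 202.9], 0.64)]
well_plate [([397.9, 279.6], 0.85)]
beaker [([499.4, 241.6], 0.75)]
reagent [([138.2, 193.6], 0.66)]
sample_jar [([169.7, 273.0], 0.57)]
pen [([296.7, 271.3], 0.56)]
petri_dish []
tip_box [([513.6, 183.4], 0.94)]
363.0994125944344 [[0.9999990956373855, 0.0007255042077524094, -0.0011324169084038285, 0.000623528719383315], [-0.0003983252705936149, 0.9640104953864189, 0.265863886456601, -0.06853856617360235], [0.0012845471531679835, -0.26586319494897026, 0.9640099125580276, -0.1409567948917796], [0.0, 0.0, 0.0, 1.0]]
```

View pics/scene0.png

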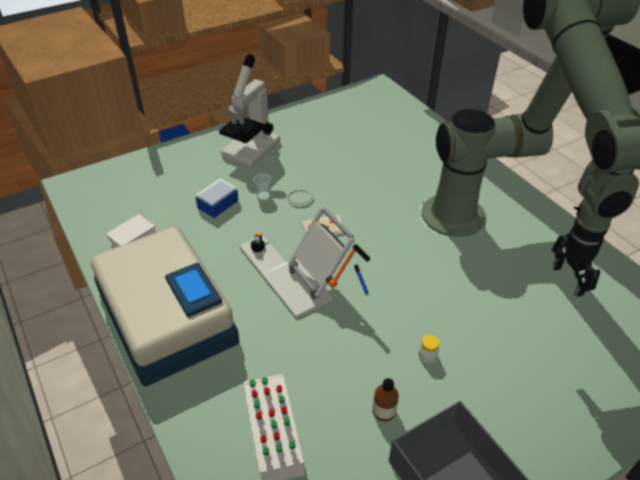

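View pics/top0.png

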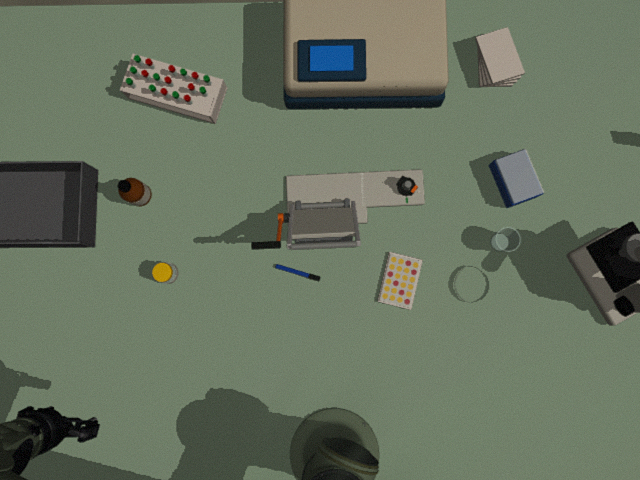

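The scene view shows the leaning panel at about (325,250), the collar at (258,243), and the orange kickstand with its foot at about (362,254). The top view shows the collar at (407,187) with its orange lug to the right (414,188) and the green mark below (407,200). The foot is at (266,245). Next I fit the base pose and look closer with the wrist camera.

```bash
cat > h.py <<'E'
from cell import *
import cv2,numpy as np
from scipy.spatial.transform import Rotation as R
from scipy.optimize import least_squares
def base2w(b,p):
    return R.from_euler('z',b[2]).apply(p)+[b[0],b[1],0]
def pts(lean=0.6,th=0.):
    u=np.array([-np.sin(lean),0,np.cos(lean)]);H=np.array([0,.04,.04])
    piv=H+.06*u+[0,.137,0];a=th-lean
    return dict(base=np.zeros(3),panel=H,panel_bar=H+.2*u,kickstand_pivot=piv,
      kickstand_foot=piv+.128*np.array([np.sin(a),0,np.cos(a)]),collar_grip=np.array([.04,-.17,.04]))
def proj(f,T,P):
    p=(np.linalg.inv(T)@np.append(P,1))[:3]
    return np.array([f['fx']*p[0]/p[2]+f['cx'],f['fy']*p[1]/p[2]+f['cy']])
def wristT(f,s):
    T=np.eye(4);T[:3,:3]=R.from_rotvec(s['eef_rot']).as_matrix();T[:3,3]=s['position']
    return T@np.array(f['T_tool_cam'])
def shot(c):
    s=get_state();f=grab_frame(c)
    return f,(wristT(f,s) if c=='wrist' else np.array(f['cam_to_world']))
def down(yaw): # tool z down, tool x at yaw in the world
    return (R.from_euler('z',yaw)*R.from_euler('x',np.pi)).as_rotvec()
def tips(c,names):
    o={}
    for n in names:
        d=tip_of(c,n)
        if d: o[n]=[(np.array(e['centre']),e['score']) for e in d]
    return o
def fit(obs,b0,P):
    fn=lambda b:np.concatenate([(proj(f,T,base2w(b,P[n]))-px)*w for f,T,n,px,w in obs])
    r=least_squares(fn,b0,loss='soft_l1',f_scale=2,x_scale=[.1,.1,.5])
    return r.x,fn(r.x).reshape(-1,2)
E
python3 - <<'E'
from h import *
P=pts();obs=[];names=[]
for c in ['top','scene']:
    f,T=shot(c)
    for n,l in tips(c,P).items():
        if l[0][1]>.5: obs.append((f,T,n,l[0][0],1.));names.append((c,n))
b,r=fit(obs,[.62,0,.04],P);print(b)
for n,x in zip(names,r):print(n,x.round(1))
np.save('b.npy',b)
s=get_state();move_l([.2,.45,.36],.3)
cg=base2w(b,P['collar_grip']);print(cg)
# pick yaw by nearest joint solution
best=min([y for y in (b[2]+1.0,b[2]+1.0-np.pi) if ik([cg[0],cg[1],.16],down(y)) is not None],key=lambda y:abs(ik([cg[0],cg[1],.16],down(y))[5]))
movep([cg[0],cg[1],.33],down(best));move_l([cg[0],cg[1],.16],.3)
f,T=shot('wrist')
for n,l in tips('wrist',['collar_grip']).items():print(n,l,proj(f,T,cg))
img=f['img'][:,:,::-1].copy();cv2.imwrite('pics/w1.png',img)
s=get_state();print(best,s['clock'],s['q'],s['position'])
E
```

```text
[ 0.59735939 -0.01722411  0.04606701]
('top', 'base') [4.4 0.1]
('top', 'panel') [ 0.7 -1.8]
('top', 'panel_bar') [2.6 2.6]
('top', 'kickstand_pivot') [-0.2  1.5]
('top', 'kickstand_foot') [-0.9 -3.7]
('top', 'collar_grip') [ 0.6 -0.7]
('scene', 'base') [36.9 36.7]
('scene', 'panel') [-2.6  0.7]
('scene', 'panel_bar') [0.4 5.6]
('scene', 'kickstand_pivot') [0.5 2.3]
('scene', 'kickstand_foot') [ 1.  -2.8]
('scene', 'collar_grip') [1.  0.4]
[ 0.64514557 -0.18520173  0.04      ]
collar_grip [(array([320.8, 234.2]), 0.6)] [318.87623613 237.16218722]
1.046067012135934 6.4167 [-3.89107615e-01  5.97276331e-01  6.14503202e-02  1.03012915e+00
  2.00053721e-05  1.35279723e-01] [ 0.64699645 -0.18572358  0.16294612]
```

View pics/w1.png

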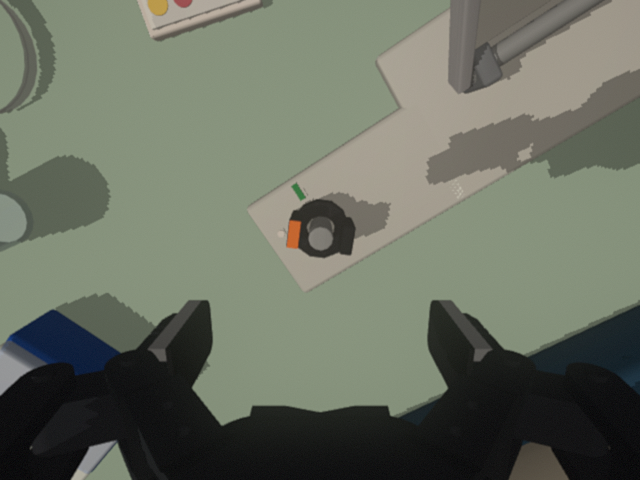

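The wrist view shows the collar at (320,234), the orange lug to its left at (294,234) and the green mark at (298,191). The fingers straddle the collar with clear space around them. Next I compute the angles and grasp.

```bash
cat >> h.py <<'E'
def back(f,T,px,z):
    d=T[:3,:3]@[(px[0]-f['cx'])/f['fx'],(px[1]-f['cy'])/f['fy'],1]
    return T[:3,3]+d*(z-T[2,3])/d[2]
def blob(img,lo,hi,near,rad=90):
    m=cv2.inRange(cv2.cvtColor(img,cv2.COLOR_RGB2HSV),lo,hi)
    yy,xx=np.nonzero(m);k=np.hypot(xx-near[0],yy-near[1])<rad
    return np.array([xx[k].mean(),yy[k].mean()]),k.sum()
def collar(near=None,c=None):
    f,T=shot('wrist');t=tip_of('wrist','collar_grip')
    px=np.array(t[0]['centre']) if t else np.array(near)
    ctr=back(f,T,px,.04) if c is None else c
    o,no=blob(f['img'],(5,150,120),(18,255,255),px,60);g,ng=blob(f['img'],(50,100,40),(80,255,200),px,70)
    O=back(f,T,o,.052)-ctr;G=back(f,T,g,.0145)-ctr
    a=lambda v:np.arctan2(v[1],v[0])
    return f,T,dict(ctr=ctr,tip=px,o=o,no=no,g=g,ng=ng,ro=np.hypot(*O[:2]),ao=a(O),ag=a(G),c=1.2-((a(O)-a(G)+np.pi)%(2*np.pi)-np.pi))
E
python3 - <<'E'
from h import *
s=get_state();print(s['position'],s['clock'])
f,T,d=collar();print(d)
E
```

```text
[ 0.64699645 -0.18572358  0.16294612] 6.4167
{'ctr': array([ 0.64374338, -0.1813906 ,  0.04      ]), 'tip': array([322.4, 230.7]), 'o': array([293.51333333, 231.33666667]), 'no': np.int64(300), 'g': array([298.19480519, 189.15584416]), 'ng': np.int64(77), 'ro': np.float64(0.02082889453342621), 'ao': np.float64(-2.213089797616571), 'ag': np.float64(-3.061547077644172), 'c': np.float64(0.35154271997239905)}
```

```bash
python3 - <<'E'
from h import *
sleep(.3);b=np.load('b.npy')
for i in range(3):
    f,T,d=collar();print(get_state()['position'],d['ctr'].round(4),d['tip'],d['o'].round(1),round(d['ao'],3),round(d['ag'],3),round(d['c'],3))
gray=cv2.resize(f['img'][150:320,220:440,::-1],None,fx=3.6,fy=3.5,interpolation=cv2.INTER_CUBIC);cv2.imwrite('pics/w2.png',gray)
for z in (.056,.04,.052): print(z,proj(f,T,[d['ctr'][0],d['ctr'][1],z]))
E
```

```text
[ 0.64512592 -0.1852198   0.16008661] [ 0.6437 -0.1813  0.04  ] [323.2 234.3] [294.1 235.2] -2.209 -3.059 0.35
[ 0.64510264 -0.18523654  0.15997161] [ 0.6431 -0.1795  0.04  ] [325.  232.8] [294.2 235.4] -2.141 -3.003 0.338
[ 0.64511992 -0.18520515  0.15990897] [ 0.6434 -0.1823  0.04  ] [322.  235.1] [294.2 235.6] -2.229 -3.087 0.342
0.056 [322.10562752 240.69798791]
0.04 [322.  235.1]
0.052 [322.0780342  239.23561249]
```

View pics/w2.png

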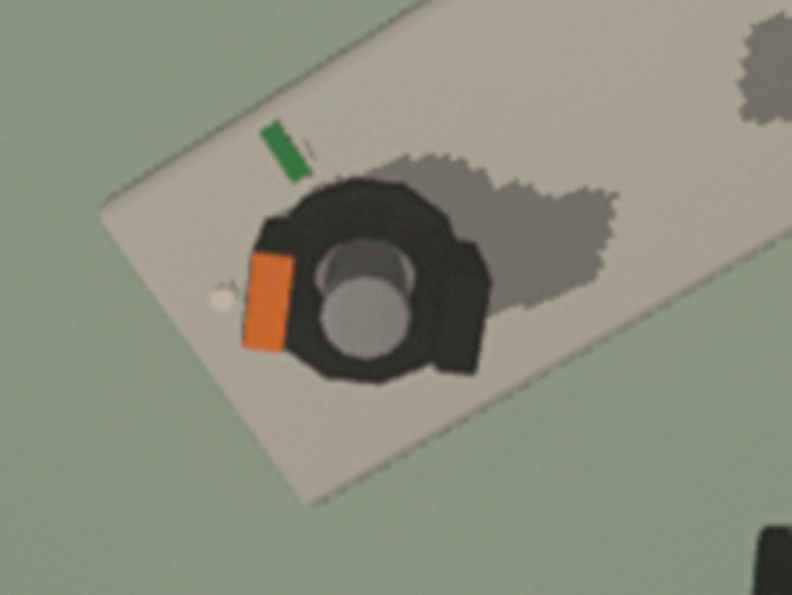

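```bash
python3 - <<'E'
from h import *
b=np.load('b.npy');f,T=shot('wrist')
q=lambda x,y:back(f,T,(220+x/3.6,150+y/3.5),.014)
A,B=q(308,505),q(792,235);C,D=q(432,0),q(100,213)
for u,v in ((A,B),(D,C)): w=v-u;print('yaw',np.arctan2(w[1],w[0])-np.pi/2)
w=A-q(105,216);print('yaw short',np.arctan2(w[1],w[0]),'len',np.hypot(*w[:2]))
c=np.array([.6434,-.1823]);y0=.915
move_l([*c,.16],.1,rot=down(y0));move_l([*c,.022],.15,until_force=15)
s=get_state();print(s['position'],s['contact_force'])
grab(40);sleep(.3)
s=get_state();print(s['clock'],s['finger_gap'],s['position'],s['contact_force'],s['wrist_torque'])
E
```

```text
yaw 0.02778179278246018
yaw 0.04883037140773627
yaw short 0.03267426270588076 len 0.08401909620429818
[ 0.64424453 -0.18264744  0.02303067] [ 0.28752751 -0.57195135 -0.16059664]
9.25 0.55629963161651 [ 0.64366085 -0.18282212  0.02304223] [-2.37100124 -0.57865104  6.15693707] [-0.1011242   0.38366175  0.03990325]
```

```bash
python3 - <<'E'
from h import *
c=np.array([.6434,-.1823]);z=.022
for y in np.linspace(.915,.04,5)[1:]:
    move_l([*c,z],.1,rot=down(y));s=get_state();print(round(s['clock'],2),s['finger_gap'],s['contact_force'].round(1),s['wrist_torque'].round(2))
sleep(.3);s=get_state();r=R.from_rotvec(s['eef_rot']).as_matrix();print('tool yaw',np.arctan2(r[1,0],r[0,0]),s['position'])
let_go();move_l([*c,.16],.25);sleep(.3)
for i in range(2):
    f,T,d=collar();print(d['ctr'].round(4),d['tip'],d['o'].round(1),round(d['ao'],3),round(d['ag'],3),round(d['c'],3))
print([round(np.hypot(*(back(f,T,d['o'],.052)-d['ctr'])[:2]),4)],get_state()['clock'])
cv2.imwrite('pics/w3.png',cv2.resize(f['img'][150:320,220:440,::-1],None,fx=3.6,fy=3.5,interpolation=cv2.INTER_CUBIC))
E
```

```text
9.62 0.5535223347317761 [-0.5 -0.3  6. ] [-0.02  0.34 -0.04]
9.98 0.5537147909365738 [-0.9  0.8  5.1] [ 0.03  0.23 -0.07]
10.35 0.5568540917235192 [-0.9  0.   5.5] [ 0.02  0.14 -0.05]
10.72 0.5570066250371214 [2.  0.6 5.6] [ 0.08 -0.06 -0.07]
tool yaw 0.04306736750945674 [ 0.64454062 -0.18239995  0.02306049]
[ 0.6456 -0.1841  0.04  ] [325.4 241.6] [295.1 244.1] 3.118 3.141 1.223
[ 0.6446 -0.1836  0.04  ] [323.4 240.4] [294.6 243. ] 3.117 -3.129 1.236
[np.float64(0.0205)] 12.6833
```

View pics/w3.png

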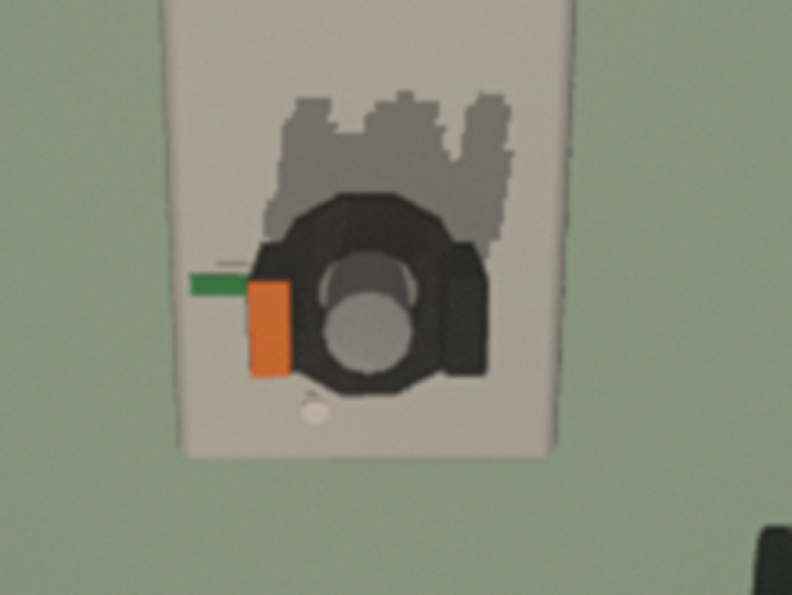

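The view shows the orange lug square to the base edges and pointing straight at the green mark at (218,284) in the crop, so the collar is locked. Next is the kickstand.

```bash
python3 - <<'E'
from h import *
b=np.array([.597,-.0155,.044]);np.save('b.npy',b)
W=lambda x,y,z:base2w(b,np.array([x,y,z]))
s=get_state();p=s['position'];move_l([p[0],p[1],.32],.3)
t=W(-.165,.181,.32)
ys=[y for y in (b[2]+np.pi/2,b[2]-np.pi/2) if ik(t,down(y)) is not None]
y=min(ys,key=lambda y:abs(ik(t,down(y))[5]-s['q'][5]))
movep(t,down(y));grab(30);move_l(W(-.165,.181,.178),.25);sleep(.1)
print(get_state()['clock'],get_state()['position'],W(-.165,.181,.178))
for x in np.linspace(-.13,.02,6):
    h=move_l(W(x,.181,.178),.12,until_force=15);s=get_state();print(round(x,3),h,s['contact_force'].round(2),s['clock'])
    if h:break
sleep(.4)
f=grab_frame('scene');print([(d['centre'],d['score']) for d in tip_of('scene','kickstand_foot')])
T=np.array(f['cam_to_world']);print('exp down',proj(f,T,base2w(b,pts(.6,2.35)['kickstand_foot'])),'folded',proj(f,T,base2w(b,pts()['kickstand_foot'])))
cv2.imwrite('pics/s2.png',cv2.resize(f['img'][170:330,210:430,::-1],None,fx=3.6,fy=3.6,interpolation=cv2.INTER_CUBIC))
E
```

```text
16.45 [0.42566557 0.15836899 0.17966673] [0.42419826 0.15806716 0.178     ]
-0.13 False [-0.7  -0.03  0.06] 16.8917
-0.1 False [-0.74 -0.12 -0.41] 17.2917
-0.07 False [ 0.22 -0.09 -0.83] 17.6917
-0.04 False [-0.15  0.83  0.13] 18.0917
-0.01 False [-0.58  0.42 -0.21] 18.4917
0.02 False [-0.72 -0.43 -0.68] 18.8917
[]
exp down [302.09468955 317.0213115 ] folded [363.22008709 255.73557133]
```

View pics/s2.png

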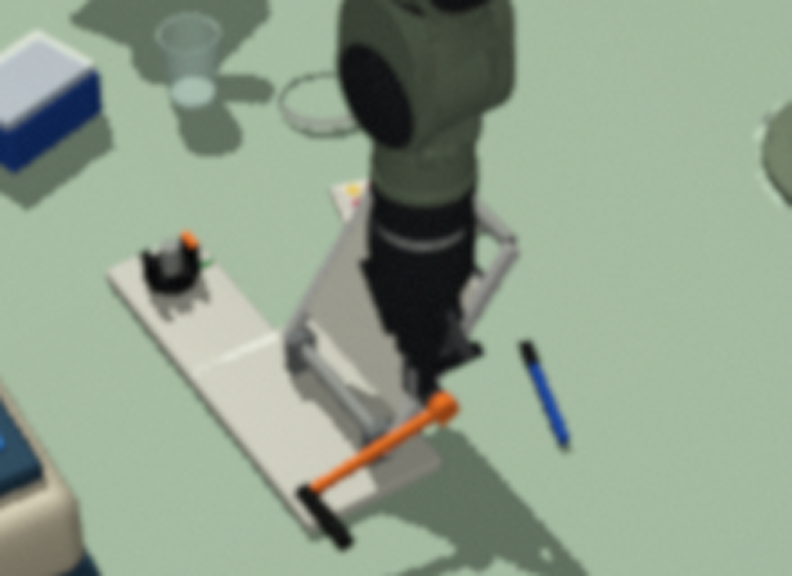

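The kickstand has swung over. Its foot is at about (301,316) in full-image pixels against (302,317) predicted for the stop, so it is fully down, and the collar is unchanged. Next is the top bar.

```bash
python3 - <<'E'
from h import *
b=np.load('b.npy');W=lambda x,y,z:base2w(b,np.array([x,y,z]))
s=get_state();p=s['position'];move_l([p[0],p[1],.31],.3)
B=pts()['panel_bar'];t=W(B[0],B[1],.31);let_go()
ys=[y for y in (b[2],b[2]-np.pi,b[2]+np.pi) if ik(t,down(y)) is not None]
y=min(ys,key=lambda y:abs(ik(t,down(y))[5]));print(y)
movep(t,down(y));sleep(.3)
f,T=shot('wrist');print([(d['centre'],d['score']) for d in tip_of('wrist','panel_bar')],proj(f,T,base2w(b,B)))
for d in tip_of('wrist','panel_bar')[:2]:
    v=R.from_euler('z',-b[2]).apply(back(f,T,d['centre'],B[2])-[b[0],b[1],0]);print('bar in base',v,B)
cv2.imwrite('pics/w4.png',f['img'][:,:,::-1]);print(get_state()['clock'],get_state()['q'])
E
```

```text
0.044
[([319.7, 239.9], 0.93), ([438.6, 364.4], 0.53)] [320.84043558 243.85541703]
bar in base [-0.1137337   0.04287691  0.20506712] [-0.11292849  0.04        0.20506712]
bar in base [-0.02160139 -0.05669923  0.20506712] [-0.11292849  0.04        0.20506712]
22.4083 [-1.12363610e-01  1.58045656e-01 -2.11928301e-01  1.20103048e+00
  2.28324394e-05  1.41409263e+00]
```

View pics/w4.png

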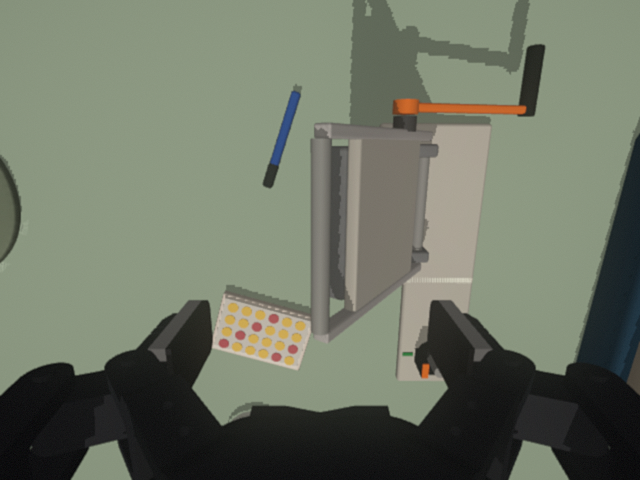

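The bar is the vertical line at column 320, rows 135–335. It sits midway between the fingers and within 1 mm in x of the prediction, with clear space on both sides. Next I grip it and raise the panel along its arc.

```bash
python3 - <<'E'
from h import *
b=np.load('b.npy');W=lambda x,y,z:base2w(b,np.array([x,y,z]))
B=pts()['panel_bar'];rot=get_state()['eef_rot']
print(move_l(W(B[0],.042,B[2]-.019),.15,until_force=12,rot=down(b[2])))
grab(50);sleep(.2);s=get_state();print('grip',s['clock'],s['finger_gap'],s['contact_force'].round(1),s['position'])
for l in np.linspace(.6,0,9)[1:]:
    P=pts(l)['panel_bar'];h=move_l(W(P[0],.042,P[2]-.019),.08,until_force=25);s=get_state()
    print(round(l,3),h,s['contact_force'].round(1),round(s['finger_gap'],3),round(s['clock'],2))
    if h:break
sleep(.5);s=get_state();print(s['position'],W(0,.042,.221),s['contact_force'].round(1))
f,T=shot('wrist');P=pts(0,2.35);
for c in ('wrist','scene'):
    f,T=shot(c)
    for n in('panel_bar','kickstand_foot','kickstand_pivot'):print(c,n,[(d['centre'],round(d['score'],2)) for d in tip_of(c,n)][:1],proj(f,T,base2w(b,P[n])))
cv2.imwrite('pics/s5.png',cv2.resize(f['img'][170:330,210:430,::-1],None,fx=3.6,fy=3.6,interpolation=cv2.INTER_CUBIC))
f,T=shot('wrist');cv2.imwrite('pics/w5.png',f['img'][:,:,::-1])
E
```

```text
False
grip 24.25 0.13820509414505366 [0.5 0.5 1.7] [0.48261969 0.021486   0.18624651]
0.525 False [-4.4 -1.7 -1.3] 0.143 24.58
0.45 False [-6.9 -1.2  5.9] 0.142 24.92
0.375 False [-7.9 -1.4 12.4] 0.144 25.25
0.3 False [-7.6 -1.2  9.1] 0.142 25.58
0.225 False [-5.4 -1.6  7.6] 0.143 25.92
0.15 False [-5.4 -2.5  6. ] 0.139 26.25
0.075 False [-2.9 -4.2  4.6] 0.139 26.58
0.0 False [-3.8 -3.9  1.9] 0.143 26.92
[0.59422899 0.02587464 0.22076736] [0.5951526  0.02645935 0.221     ] [-3.3 -4.5  2.2]
wrist panel_bar [([322.0, 333.7], 0.8)] [324.22398272 336.28834051]
wrist kickstand_foot [([425.8, 62.2], 0.74)] [425.64191828  63.10179273]
wrist kickstand_pivot [] [322.99350132  34.08409655]
scene panel_bar [([304.8, 228.5], 0.59)] [302.92605543 229.36310704]
scene kickstand_foot [([302.3, 328.9], 0.58)] [302.62970736 329.69742958]
scene kickstand_pivot [([328.5, 293.5], 0.69)] [330.1975215  295.01929382]
```

View pics/s5.png

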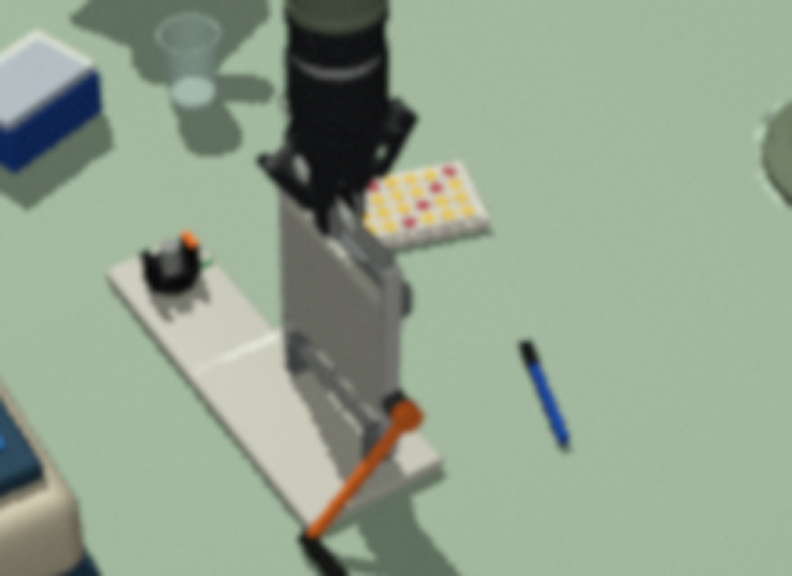

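View pics/w5.png

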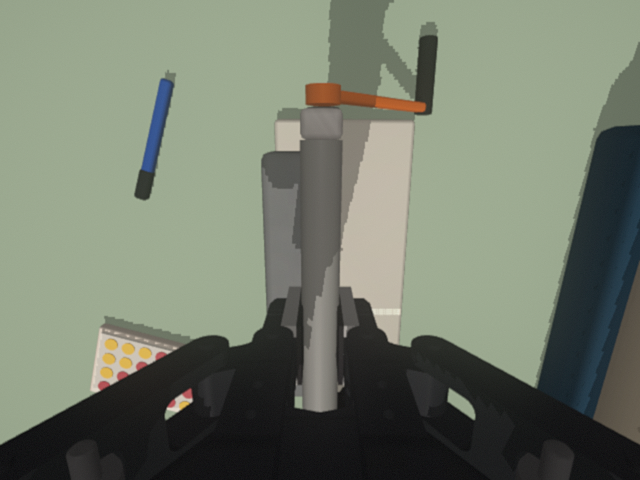

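The panel is upright with the bar between the pads. The kickstand foot is where the model predicts for fully down and upright, the collar is unchanged, and the pen, plate, beaker and box show no sign of having moved.

```bash
python3 -c "
from cell import *
s=get_state();print(s['clock'],s['finger_gap'],s['position']);print(sign_off())"
```

```text
27.9167 0.14261723196647735 [0.59424797 0.02590966 0.2207889 ]
the job is handed in; nothing more can be done
None
```

The light panel is set up, and I handed the job in at 27.9 s with the gripper still holding the panel upright by its top bar.

- **Collar:** I gripped it by its lugs and turned it clockwise from about 0.34. In the close-up, the orange lug is square to the base and points at the green mark. The camera estimates were 1.22 and 1.24 against the 1.20 target, a difference within measuring noise.
- **Kickstand:** I then pushed it over centre, and it fell to its stop. Its foot is within 1–2 pixels of where it should be when fully down, both before and after raising the panel.
- **Panel:** I gripped the bar at 50 N and raised it along its arc. The final tool position is about 1 mm short of the target, so the panel leans forward by about 0.005 rad. The bar showed within 2–4 pixels of its predicted upright position. The force was about 4–6 N, somewhat above the expected 2 N hold.

**Failed or disagreeing checks:**
- The first base-origin reading from the scene camera was about 50 pixels off, and I treated it as an outlier.
- The kickstand foot was not detected while the arm hid it, so I confirmed it from the picture instead.
- I only checked the bystanders by eye. The pen, well plate, beaker and tip box look unmoved in the last pictures. The bottle, jar and petri dish were not in those final views, but the arm made no moves near them at bench height.

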